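Level the jar lids by swapping jars between plinths

TASK

The three sample jars stand on the wrong plinths. Swap them round, setting one jar down on the round rubber mat on the way, so that the tallest jar ends upright in the middle of the lowest plinth, the medium jar on the medium plinth and the shortest jar on the tallest plinth, which brings all three lids level for the inspection camera. Do not tip a jar over, and leave the timer, the beaker and the label roll where they are.

Things in the scene. Friction and masses are not known exactly. Their poses are not given: they have to be found in the camera images.
- large_jar_center (a point): Tallest jar: clear round jar with a white screw lid, 66 mm across, 92 mm tall, about 0.19 kg; rigid and closed. At the start it stands on the medium plinth. This point is its centre, 46 mm above its underside; z points up through the lid.
- medium_jar_center (a point): Medium jar: clear round jar with a blue screw lid, 60 mm across, 75 mm tall, about 0.18 kg; rigid and closed. At the start it stands on the tallest plinth. This point is its centre, 37.5 mm above its underside; z points up through the lid.
- small_jar_center (a point): Shortest jar: clear round jar with a white screw lid, 52 mm across, 62 mm tall, about 0.17 kg; rigid and closed. At the start it stands on the lowest plinth. This point is its centre, 31 mm above its underside; z points up through the lid.
- low_plinth_top (a point): Lowest plinth: plain aluminium disc, 96 mm across, 15 mm high, with a black rubber inlay flush in its flat top and no groove round its side; fixed to the table. This point is the centre of its flat top; z up. The tallest jar belongs here.
- mid_plinth_top (a point): Medium plinth: aluminium cylinder, 88 mm across, 32 mm high, black rubber inlay flush in its flat top, one dark groove round its side; fixed to the table. This point is the centre of its flat top; z up. The medium jar belongs here.
- tall_plinth_top (a point): Tallest plinth: aluminium cylinder, 80 mm across, 45 mm high, black rubber inlay flush in its flat top, two dark grooves round its side; fixed to the table. This point is the centre of its flat top; z up. The shortest jar belongs here.
- mat_top (a point): Free spot: round flat mat, black rubber edge and grey middle, 100 mm across, 3 mm thick, empty at the start; fixed to the table. This point is the centre of its flat top; z up. 
- timer_center (a point): Bystander: white kitchen timer lying flat just behind the jars (a like one farther back beside the black blender base is only background), 66 x 62 x 20 mm, loose; this point is its centre, 10 mm above its underside. Not to be moved.
- beaker_center (a point): Bystander: empty clear beaker, 68 mm across, 89 mm tall, loose and light; this point is its centre, 44.5 mm above its underside. Not to be moved.
- label_roll_center (a point): Bystander: white roll of labels standing flat, 68 mm across, 38 mm tall, loose; this point is its centre, 19 mm above its underside. Not to be moved.
Things that resemble listed ones, but are neither listed nor needed, are in the scene too. What is shaped like the part that bears large_jar_center but pink or red is not meant. What is shaped like the part that bears medium_jar_center but orange is not meant.

How it is judged:
On the way:
1. one of the jars has been set down upright on the mat and let go (((horizontal distance between large_jar_center and mat_top below 0.025 m and z of large_jar_center in the frame of mat_top between 0.042 and 0.05 m and angle between large_jar_center's own z axis and vertical below 0.1 rad and linear speed of large_jar below 0.02 m/s and contact force between the fingers and large_jar below 0.2 N) or (horizontal distance between medium_jar_center and mat_top below 0.025 m and z of medium_jar_center in the frame of mat_top between 0.0335 and 0.0415 m and angle between medium_jar_center's own z axis and vertical below 0.1 rad and linear speed of medium_jar below 0.02 m/s and contact force between the fingers and medium_jar below 0.2 N) or (horizontal distance between small_jar_center and mat_top below 0.025 m and z of small_jar_center in the frame of mat_top between 0.027 and 0.035 m and angle between small_jar_center's own z axis and vertical below 0.1 rad and linear speed of small_jar below 0.02 m/s and contact force between the fingers and small_jar below 0.2 N))), for 0.2 s.
At the end, for the whole second after the job is handed in: Each jar stands upright (within 0.1 rad), released and at rest on its own plinth - tallest jar on the lowest, medium on the medium, shortest on the tallest - with its axis within 12 mm of the plinth's centre and its underside within 4 mm of the plinth's top (horizontal distance between large_jar_center and low_plinth_top below 0.012 m and z of large_jar_center in the frame of low_plinth_top between 0.042 and 0.05 m and angle between each of large_jar_center, medium_jar_center, small_jar_center's own z axis and vertical below 0.1 rad and linear speed of each of large_jar, medium_jar, small_jar below 0.02 m/s and contact force between the fingers and large_jar below 0.2 N and horizontal distance between medium_jar_center and mid_plinth_top below 0.012 m and z of medium_jar_center in the frame of mid_plinth_top between 0.0335 and 0.0415 m and contact force between the fingers and medium_jar below 0.2 N and horizontal distance between small_jar_center and tall_plinth_top below 0.012 m and z of small_jar_center in the frame of tall_plinth_top between 0.027 and 0.035 m and contact force between the fingers and small_jar below 0.2 N); the robot touches nothing.
It fails at once if a jar is tipped over (more than 0.6 rad) (angle between any of large_jar_center, medium_jar_center, small_jar_center's own z axis and vertical above 0.6 rad).
It fails at once if the timer, the beaker or the label roll is moved more than 20 mm (distance of any of timer_center, beaker_center, label_roll_center from where it was at the start of the episode above 0.02 m).
It also fails if it takes over 112 s, if anything falls off the work surface, if the arm or the gripper's body presses on something with over 40 N, if the wrist force passes 120 N, or if a joint passes its speed limit or range.

ROBOT

A 6-joint arm with a two-finger parallel gripper is mounted at the origin on a cart in front of the work surface, level with it; the furniture and walls round the work are solid. World frame = base frame: x ahead of the robot, y to its left, z up, the work surface at z = 0. Lengths are in m, angles in rad, forces in N, time in s.
With the tool pointing down it reaches from about 0.15 to 0.775 m from the base axis. Payload 6.1 kg.
Tool frame: the origin (TCP) lies midway between the tips of the shut fingers; the grasp point (between the pads) lies arm.hold_point_z behind it (arm.hold_point_z is the distance from the TCP to the grasp point, in m); x points along the fingers, y is the direction in which the jaws open and shut, and the axes are right-handed (so a half turn about x gives the same grasp; the last joint's range is limited). The gripper opens to 85 mm and grips with 20 to 120 N. Pads are 22 mm wide; open, the fingers measure 114 mm over their backs; the gripper's body (76 mm by 85 mm) begins 54 mm behind the grasp point. The pads swing forward as they close: fully open they stand 13 mm farther back than shut.
Start: joints at [-1.21, 0.126, -0.04, 1.405, 0, 1.571], TCP at [0.185, -0.491, 0.197] pointing down, gripper open.
Joint ranges: [-2.72, 2.72], [-0.95, 1.95], [-1.27, 1.35], [-1.78, 2.02], [-1.46, 1.47], [-3.14, 3.14]. Speed limits (rad/s): [2.39, 2.39, 3.01, 3.14, 3.14, 3.14].

INTERFACE

Orientations are given as a unit quaternion [x, y, z, w].
In Python, from rig import monitor, read_camera, get_calibration, arm gives the robot as it stands. The module is installed in compiled form; this text tells all that it offers.
- The arm moves only by the tool arm_command, never from a script. Its argument "rows" is a list that holds one entry, the list of rows, each a list of 5 numbers: the closure, from 0 (fully open) to 1 (shut), then the shift along the tool's x, y, z in m, then the turn about the tool's x in rad. In form: [[[jaw, dx, dy, dz, spin], ...]]. A call has 1 to 20 rows; each row is the pose to reach, as a shift and turn from the pose commanded when the call began, along the tool's axes at that moment; what a row does not reach only later rows make up. A row lasts 1/12 s, in which the tool goes at most 41.7 mm and 7.16 degrees, less where a joint would pass 70% of its speed; a pose out of reach is approached as far as the arm can. A call with a gripper value outside its range is refused whole. The fingers move at their own pace and stop on an object; "force" is the grip in N (left out, the last holds). Time passes only in rows, so rows that repeat a pose let the fingers close. It gives the time, the measured TCP pose, the force and the opening at its end, in the units of the state.
- monitor.observe(): the state, without advancing time (a new reading comes with each control period).
- read_camera(name): name is "side" or "top" or "wrist"; returns (picture, depth): 400x640x3 uint8, red, green, blue; 400x640 float32, m along the optical axis (not along the pixel's ray), 0 where there is no reading.
- get_calibration(name): a dict with "fx", "fy", "cx", "cy" (pixels), "D" ([k1, k2, p1, p2, k3] as OpenCV has them; the pictures are not rectified), "R" (3x3) and "t" (3): a world point X has camera coordinates R X + t. Camera axes: x right, y down, z forward; pixel columns grow to the right and rows downward; lengths in m; the calibration is good to about 2 mm. A picture is of the moment at which its call begins: read the wrist's pose just before it. get_calibration takes no time and is no camera call; for the wrist camera it gives the pose at the moment of the call.
- arm.close_job(): hands the job in, once; it reports no verdict.
The state is a dict: "clock": time; "joints": joint angles; "joint_velocities": joint speeds; "joint_efforts": joint torques, N m; "eef_pos": TCP position; "eef_rot": TCP orientation; "contact_force": force on the tool from outside, world axes, zero at the start; "torque": the same for the moment, N m; "finger_gap": finger opening in m.
Only numpy, scipy, OpenCV 4.12 (cv2) and the standard library are available. Lean on these libraries where they do the work, as an engineer would, in place of code of your own. Each camera call takes 0.05 s, during which the arm holds its last target. There are 200 camera calls.

## Working session

There is one attempt and no reset: what is moved stays moved. The work goes in short steps, Python scripts to look and compute and a tool call to move; the robot and the scene stay as the last step left them, time stands still between calls to the robot, and variables do not carry over. Pictures are saved under pics/ and viewed, about 12 in all and at most 16, crops included, and the job is handed in when it is done.

Besides the shell and the picture viewer there is one more tool, called after ">>>" in YAML: its name, and indented under it one key for each argument. arm_command: Moves the arm, as the interface text tells. Its arguments: {"type":"object","properties":{"rows":{"type":"array","items":{"type":"array","items":{"type":"array","items":{"type":"number"}}}},"force":{"type":"number"}},"required":["rows"]}

```bash
mkdir -p pics
python3 - <<'E'
from rig import monitor, read_camera, get_calibration, arm
import cv2,numpy as np
s=monitor.observe();print(s);print(arm.hold_point_z)
for n in["top","side"]:
    p,d=read_camera(n);np.savez(f"{n}0.npz",p=p,d=d);cv2.imwrite(f"pics/{n}0.png",p[:,:,::-1]);c=get_calibration(n);print(n,c)
E
```

```text
{'clock': 0.0, 'joints': array([-1.21002960e+00,  1.26377978e-01, -4.06242877e-02,  1.40540441e+00,
       -4.25427920e-05,  1.57077990e+00]), 'joint_velocities': array([ 0.00118524, -0.00046694, -0.00045051,  0.00040293, -0.00028792,
        0.00127509]), 'joint_efforts': array([-1.83239222e-04, -4.35913539e+01,  3.52925313e+01,  1.73064333e-02,
       -1.17508171e-04, -5.95833185e-06]), 'eef_pos': array([ 0.18514085, -0.49076703,  0.19652213]), 'eef_rot': array([-0.69551576, -0.12742281,  0.69574963, -0.12630799]), 'contact_force': array([ 0.76638895,  0.33727804, -0.67967438]), 'torque': array([ 0.00120333, -0.00220275, -0.03320678]), 'finger_gap': 0.08508227969911984}
0.0187
top {'fx': 395.48272653005625, 'fy': 395.48272653005625, 'cx': 319.53855165744034, 'cy': 206.10691433673014, 'D': array([-0.06917269,  0.        ,  0.        ,  0.        ,  0.        ]), 'R': array([[-0.0162295 , -0.99933357, -0.03269593],
       [-0.98297241,  0.0219328 , -0.18243954],
       [ 0.18303507,  0.02917829, -0.98267329]]), 't': array([-0.02955702,  0.53736814,  0.98479438])}
side {'fx': 475.9057476856741, 'fy': 475.9057476856741, 'cx': 320.59199309477077, 'cy': 197.27249868164094, 'D': array([-0.07262328,  0.        ,  0.        ,  0.        ,  0.        ]), 'R': array([[-0.83215216, -0.55427939,  0.01723782],
       [-0.30281761,  0.42814678, -0.85146452],
       [ 0.46456892, -0.71376796, -0.52412883]]), 't': array([0.41625235, 0.25550864, 1.06481825])}
```

View pics/top0.png

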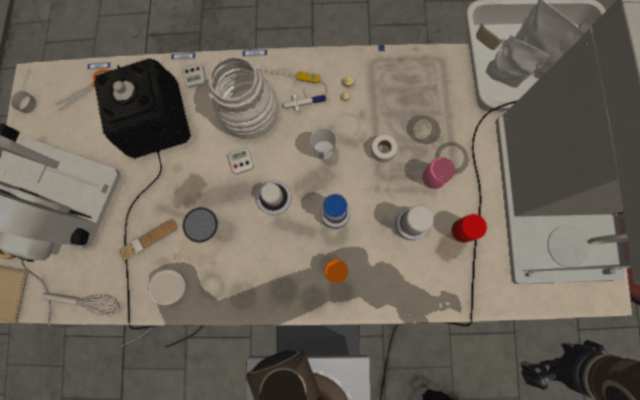

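View pics/side0.png

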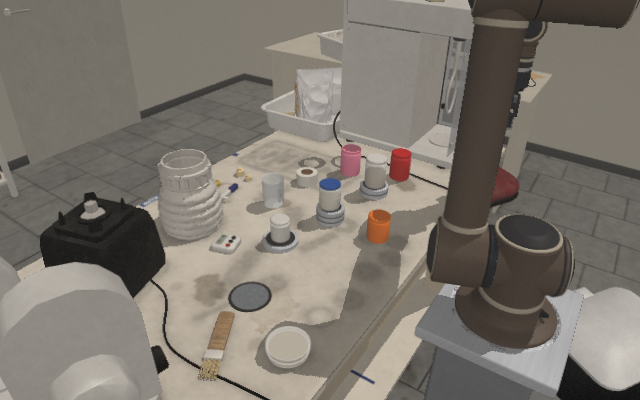

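Top view: mat at (200,225), small jar (white lid) on the ungrooved plinth (273,196), blue-lid jar (335,208), tall white-lid jar (415,222). Decoys are red (470,228), pink (438,172) and orange (336,271). Bystanders: timer (241,161), beaker (323,145), label roll (384,147). The three jars on plinths fit by lid colour and by standing on plinths. I'll measure them and confirm in an enlarged crop.

```bash
cat > h.py <<'E'
import cv2,numpy as np
from rig import monitor, read_camera, get_calibration, arm
def cloud(d,c):
    K=np.array([[c['fx'],0,c['cx']],[0,c['fy'],c['cy']],[0,0,1]])
    u,v=np.meshgrid(np.arange(640.),np.arange(400.))
    n=cv2.undistortPoints(np.stack([u,v],-1).reshape(-1,1,2),K,np.array(c['D'])).reshape(400,640,2)
    P=np.dstack([n*d[...,None],d])
    return (P-c['t'])@c['R'],K
def disc(W,g,z,tol,r):
    m=(abs(W[...,2]-z)<tol)&(np.hypot(W[...,0]-g[0],W[...,1]-g[1])<r)
    q=W[m]
    if len(q)<8: return len(q)
    (cx,cy),R=cv2.minEnclosingCircle(q[:,:2].astype(np.float32))
    return len(q),np.round([cx,cy,R,*q.mean(0)],4)
E
python3 - <<'E'
from h import *
px={'mat':(200,225,.003),'small':(272,194,.077),'med':(335,206,.120),'large':(418,219,.124),'timer':(241,161,.02),'beaker':(323,145,.089),'roll':(384,147,.038),'orange':(336,271,.0),'red':(470,228,.1),'pink':(438,172,.1)}
z=np.load('top0.npz');c=get_calibration('top');W,K=cloud(z['d'],c)
for n,(u,v,h) in px.items():
    q=cv2.undistortPoints(np.array([[[u,v]]],float),K,np.array(c['D'])).ravel()
    o=-c['R'].T@c['t'];r=c['R'].T@np.r_[q,1];g=o+r*(h-o[2])/r[2]
    print(n,g.round(3),'depth',W[v,u].round(3),disc(W,g,h,.006,.055))
    if n in('small','med','large'):
        zz={'small':.015,'med':.045,'large':.032}[n];print('   plinth',disc(W,g,zz,.005,.06))
a=cv2.resize(z['p'][120:290,170:500],None,fx=2.4,fy=2.4,interpolation=2);cv2.imwrite('pics/crop0.png',a[:,:,::-1])
E
```

```text
mat [0.5   0.292 0.003] depth [0.5   0.291 0.004] (1195, array([0.4997, 0.2916, 0.0551, 0.4989, 0.2912, 0.0023]))
small [0.566 0.081 0.077] depth [0.566 0.081 0.076] (296, array([0.571 , 0.0872, 0.0256, 0.5707, 0.0868, 0.0759]))
   plinth (526, array([0.5712, 0.087 , 0.0482, 0.5641, 0.0826, 0.0142]))
med [ 0.523 -0.08   0.12 ] depth [ 0.523 -0.08   0.12 ] (444, array([ 0.5249, -0.0789,  0.0294,  0.5244, -0.0789,  0.1188]))
   plinth (230, array([ 0.5211, -0.08  ,  0.0398,  0.5047, -0.0813,  0.044 ]))
large [ 0.486 -0.278  0.124] depth [ 0.486 -0.278  0.121] (522, array([ 0.4895, -0.2825,  0.0322,  0.4891, -0.2824,  0.1226]))
   plinth (221, array([ 0.49  , -0.2823,  0.0428,  0.4823, -0.2669,  0.031 ]))
timer [0.674 0.177 0.02 ] depth [0.676 0.178 0.015] (395, array([0.6782, 0.1818, 0.0385, 0.6776, 0.182 , 0.0171]))
beaker [ 0.69  -0.053  0.089] depth [ 0.721 -0.051  0.002] (88, array([ 0.7054, -0.0527,  0.0341,  0.7119, -0.0517,  0.0866]))
roll [ 0.698 -0.217  0.038] depth [ 0.71  -0.222  0.001] (372, array([ 0.6997, -0.2188,  0.0348,  0.6994, -0.2183,  0.0369]))
orange [ 0.369 -0.079  0.   ] depth [ 0.368 -0.079  0.073] (921, array([ 0.3692, -0.0794,  0.055 ,  0.3687, -0.0798,  0.0006]))
red [ 0.464 -0.41   0.1  ] depth [ 0.465 -0.412  0.093] (23, array([ 0.4694, -0.4248,  0.0281,  0.466 , -0.4245,  0.0948]))
pink [ 0.608 -0.341  0.1  ] depth [ 0.61  -0.343  0.091] (23, array([ 0.6183, -0.3485,  0.029 ,  0.6192, -0.3558,  0.0948]))
```

View pics/crop0.png

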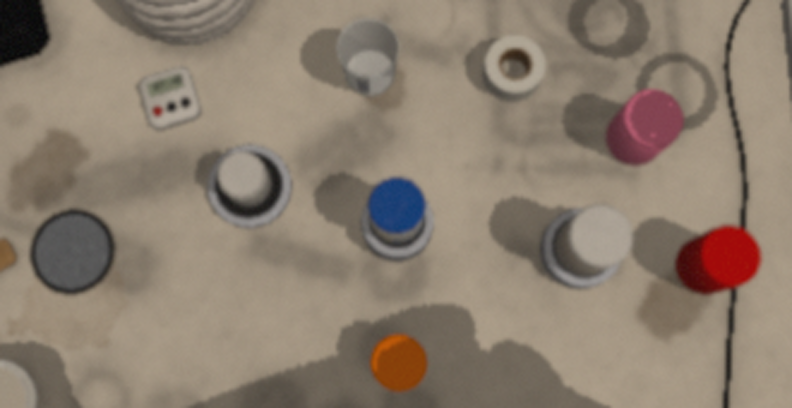

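The crop confirms the three jars: white lid at (245,180) on the low disc, blue lid at (396,205), tall white lid at (600,238). Measured heights (76, 119 and 123 mm) and radii match the given sizes. I'll move to a point above the small jar and turn the jaws along world x, so tool axes become dx=-z, dy=+x, dz=-y.

>>> arm_command:
  rows:
    - [[0, 0, -0.02, -0.028, -0.06], [0, 0, -0.04, -0.056, -0.12], [0, 0, -0.404, -0.565, -1.21], [0, 0, -0.404, -0.565, -1.21], [0, 0, -0.404, -0.565, -1.21], [0, 0, -0.404, -0.565, -1.21], [0, 0, -0.404, -0.565, -1.21], [0, 0, -0.404, -0.565, -1.21], [0, 0, -0.404, -0.565, -1.21], [0, 0, -0.404, -0.565, -1.21], [0, 0, -0.404, -0.565, -1.21], [0, 0, -0.404, -0.565, -1.21], [0, 0, -0.404, -0.565, -1.21], [0, 0, -0.404, -0.565, -1.21], [0, 0, -0.404, -0.565, -1.21], [0, 0, -0.404, -0.565, -1.21], [0, 0, -0.404, -0.565, -1.21], [0, 0, -0.404, -0.565, -1.21], [0, 0, -0.404, -0.565, -1.21], [0, 0, -0.404, -0.565, -1.21]]

```text
clock: 1.77
eef_pos: [0.5709, 0.0864, 0.1966]
eef_rot: [0.499, 0.5, -0.5, 0.5]
contact_force: [0.4, 0.2, 0.3]
finger_gap: 0.0852
```

Run:
```python
from h import *
c=get_calibration('wrist');p,d=read_camera('wrist');W,K=cloud(d,c);cv2.imwrite('pics/w1.png',p[:,:,::-1])
print(disc(W,(.571,.087),.077,.005,.045),disc(W,(.571,.087),.015,.004,.07))
```

```text
(1638, array([0.573 , 0.0855, 0.0258, 0.573 , 0.087 , 0.078 ])) (2208, array([0.5733, 0.0858, 0.0481, 0.5737, 0.0996, 0.0161]))
```

View pics/w1.png

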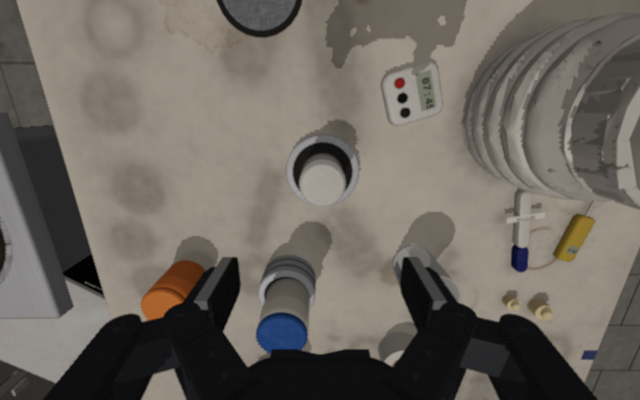

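Wrist view: small jar's lid at (322,180), centred between the fingers and alone on its plain plinth; blue jar at (283,330). Both cameras put it at (0.572, 0.086).

>>> arm_command:
  rows:
    - [[0, 0.02, 0.001, 0, 0], [0, 0.045, 0.001, 0, 0], [0, 0.07, 0.001, 0, 0], [0, 0.095, 0.001, 0, 0], [0, 0.12, 0.001, 0, 0], [0, 0.14, 0.001, 0, 0], [0, 0.155, 0.001, 0, 0], [0, 0.163, 0.001, 0, 0], [0, 0.166, 0.001, 0, 0], [0, 0.166, 0.001, 0, 0], [1, 0.166, 0.001, 0, 0], [1, 0.166, 0.001, 0, 0], [1, 0.166, 0.001, 0, 0], [1, 0.166, 0.001, 0, 0], [1, 0.166, 0.001, 0, 0], [1, 0.166, 0.001, 0, 0], [1, 0.166, 0.001, 0, 0], [1, 0.166, 0.001, 0, 0], [1, 0.166, 0.001, 0, 0], [1, 0.166, 0.001, 0, 0]]
  force: 40

```text
clock: 3.48
eef_pos: [0.5733, 0.0864, 0.033]
eef_rot: [0.501, 0.499, -0.499, 0.501]
contact_force: [-0.6, -0.7, 6.5]
finger_gap: 0.0474
```

>>> arm_command:
  rows:
    - [[1, -0.005, 0.001, 0, 0], [1, -0.015, 0.001, 0, 0], [1, -0.03, 0.001, 0, 0], [1, -0.045, 0.001, 0, 0], [1, -0.06, 0.001, 0, 0], [1, -0.07, -0.003, -0.01, 0], [1, -0.08, -0.01, -0.028, 0], [1, -0.08, -0.017, -0.048, 0], [1, -0.08, -0.024, -0.068, 0], [1, -0.08, -0.031, -0.088, 0], [1, -0.08, -0.038, -0.108, 0], [1, -0.08, -0.045, -0.128, 0], [1, -0.08, -0.052, -0.148, 0], [1, -0.08, -0.059, -0.168, 0], [1, -0.08, -0.065, -0.184, 0], [1, -0.08, -0.07, -0.197, 0], [1, -0.08, -0.072, -0.203, 0], [1, -0.08, -0.073, -0.205, 0], [1, -0.08, -0.073, -0.205, 0], [1, -0.08, -0.073, -0.205, 0]]

```text
clock: 5.15
eef_pos: [0.4995, 0.2908, 0.1113]
eef_rot: [-0.5, -0.5, 0.5, -0.5]
contact_force: [-0.4, 0.2, -2.0]
finger_gap: 0.0472
```

Run:
```python
from h import *
s=monitor.observe();print(s['eef_pos'],s['finger_gap'],s['contact_force'])
c=get_calibration('wrist');p,d=read_camera('wrist');W,K=cloud(d,c)
q,e=read_camera('top');cv2.imwrite('pics/m2.png',np.hstack([p[:,100:540],q[100:300:,100:300].repeat(2,0).repeat(2,1)])[:,:,::-1])
V,_=cloud(e,get_calibration('top'))
print(disc(W,(.5,.29),.003,.0015,.056),disc(V,s['eef_pos'],.158,.006,.05))
m=(abs(W[...,0]-.5)<.06)&(abs(W[...,1]-.291)<.06)&(abs(W[...,2])<.008)&(p.max(2)<120)
print(m.sum(),cv2.minEnclosingCircle(W[m][:,:2].astype(np.float32)))
# jar bottom
m=(np.hypot(W[...,0]-s['eef_pos'][0],W[...,1]-s['eef_pos'][1])<.04)&(W[...,2]>.06)&(W[...,2]<.17)
print(m.sum(),np.percentile(W[m][:,2],[1,50,99]) if m.any() else '')
```

```text
[0.4994509  0.29075659 0.1113162 ] 0.04724026566250561 [-0.3995271   0.19342558 -1.95396873]
(4319, array([0.5   , 0.29  , 0.0561, 0.499 , 0.3059, 0.0036])) (245, array([0.4984, 0.2844, 0.0349, 0.5006, 0.2855, 0.155 ]))
5988 ((0.5167420506477356, 0.30016398429870605), 0.06581704318523407)
9172 [0.10376257 0.15602732 0.16888124]
```

View pics/m2.png

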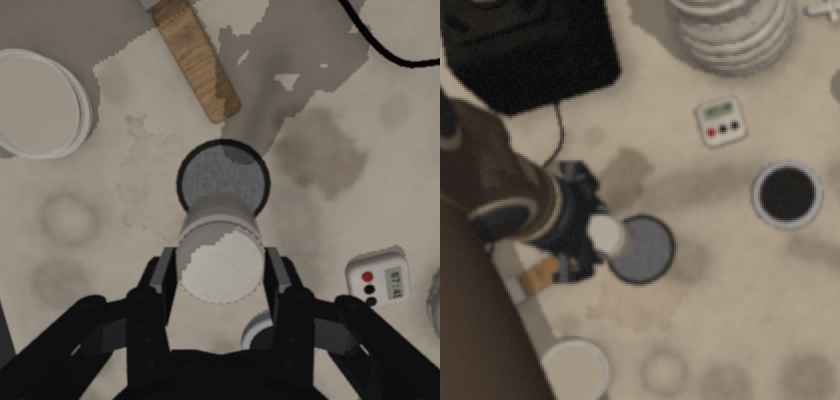

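The wrist and top views show the small jar held upright over the mat, whose centre is (0.500, 0.290). I'll lower it and release.

>>> arm_command:
  rows:
    - [[1, 0.015, 0, 0, 0], [1, 0.035, 0, 0, 0], [1, 0.055, 0, 0, 0], [1, 0.07, 0, 0, 0], [1, 0.08, 0, 0, 0], [1, 0.085, 0, 0, 0], [1, 0.088, 0, 0, 0], [1, 0.0895, 0, 0, 0], [1, 0.0895, 0, 0, 0], [1, 0.0895, 0, 0, 0], [0, 0.0895, 0, 0, 0], [0, 0.0895, 0, 0, 0], [0, 0.0895, 0, 0, 0], [0, 0.0895, 0, 0, 0], [0, 0.0895, 0, 0, 0], [0, 0.0895, 0, 0, 0], [0, 0.0895, 0, 0, 0], [0, 0.08, 0, 0, 0], [0, 0.06, 0, 0, 0], [0, 0.035, 0, 0, 0]]

```text
clock: 6.92
eef_pos: [0.4982, 0.2906, 0.0759]
eef_rot: [-0.499, -0.5, 0.501, -0.5]
contact_force: [0.5, 0.3, -0.2]
finger_gap: 0.0857
```

>>> arm_command:
  rows:
    - [[0, -0.03, 0, 0, 0], [0, -0.07, 0, 0, 0], [0, -0.105, 0, 0, 0], [0, -0.125, -0.008, 0.573, 0], [0, -0.125, -0.008, 0.573, 0], [0, -0.125, -0.008, 0.573, 0], [0, -0.125, -0.008, 0.573, 0], [0, -0.125, -0.008, 0.573, 0], [0, -0.125, -0.008, 0.573, 0], [0, -0.125, -0.008, 0.573, 0], [0, -0.125, -0.008, 0.573, 0], [0, -0.125, -0.008, 0.573, 0], [0, -0.125, -0.008, 0.573, 0], [0, -0.125, -0.008, 0.573, 0], [0, -0.125, -0.008, 0.573, 0], [0, -0.125, -0.008, 0.573, 0], [0, -0.125, -0.008, 0.573, 0], [0, -0.125, -0.008, 0.573, 0], [0, -0.125, -0.008, 0.573, 0], [0, -0.125, -0.008, 0.573, 0]]

```text
clock: 8.58
eef_pos: [0.4911, -0.2815, 0.2016]
eef_rot: [0.5, 0.5, -0.5, 0.5]
contact_force: [0.1, 0.6, -0.5]
finger_gap: 0.0853
```

Run:
```python
from h import *
s=monitor.observe();print(s['eef_pos'])
c=get_calibration('wrist');p,d=read_camera('wrist');W,K=cloud(d,c)
q,e=read_camera('top');V,_=cloud(e,get_calibration('top'))
g=(.4895,-.2825)
print('large',disc(W,g,.124,.005,.05),disc(W,g,.032,.004,.06))
print('low',disc(V,(.572,.086),.015,.005,.07),'small on mat',disc(V,(.5,.29),.065,.006,.045))
```

```text
[ 0.4911158  -0.28152536  0.20163942]
large (3412, array([ 0.4916, -0.2845,  0.0331,  0.4912, -0.2826,  0.1249])) (934, array([ 0.4925, -0.2851,  0.0438,  0.4952, -0.2616,  0.0329]))
low (911, array([0.5711, 0.0876, 0.0479, 0.5707, 0.087 , 0.0142])) small on mat (279, array([0.4984, 0.2923, 0.0261, 0.4982, 0.2912, 0.064 ]))
```

>>> arm_command:
  rows:
    - [[0, 0.02, 0, 0.002, 0], [0, 0.045, 0, 0.002, 0], [0, 0.07, 0, 0.002, 0], [0, 0.095, 0, 0.002, 0], [0, 0.112, 0, 0.002, 0], [0, 0.122, 0, 0.002, 0], [0, 0.127, 0, 0.002, 0], [0, 0.128, 0, 0.002, 0], [0, 0.128, 0, 0.002, 0], [0, 0.128, 0, 0.002, 0], [1, 0.128, 0, 0.002, 0], [1, 0.128, 0, 0.002, 0], [1, 0.128, 0, 0.002, 0], [1, 0.128, 0, 0.002, 0], [1, 0.128, 0, 0.002, 0], [1, 0.128, 0, 0.002, 0], [1, 0.128, 0, 0.002, 0], [1, 0.128, 0, 0.002, 0], [1, 0.128, 0, 0.002, 0], [1, 0.128, 0, 0.002, 0]]

```text
clock: 10.35
eef_pos: [0.4918, -0.2842, 0.0748]
eef_rot: [0.5, 0.499, -0.5, 0.501]
contact_force: [-0.9, 1.0, 5.1]
finger_gap: 0.061
```

>>> arm_command:
  rows:
    - [[1, -0.005, 0, 0, 0], [1, -0.015, 0, 0, 0], [1, -0.035, 0, 0, 0], [1, -0.055, 0, 0, 0], [1, -0.075, 0, 0, 0], [1, -0.095, 0, 0, 0], [1, -0.113, 0, 0, 0], [1, -0.125, 0, 0, 0], [1, -0.13, 0.001, -0.005, 0], [1, -0.13, 0.004, -0.018, 0], [1, -0.13, 0.009, -0.04, 0], [1, -0.13, 0.015, -0.067, 0], [1, -0.13, 0.021, -0.095, 0], [1, -0.13, 0.027, -0.123, 0], [1, -0.13, 0.033, -0.151, 0], [1, -0.13, 0.039, -0.179, 0], [1, -0.13, 0.045, -0.207, 0], [1, -0.13, 0.051, -0.233, 0], [1, -0.13, 0.055, -0.25, 0], [1, -0.13, 0.056, -0.255, 0]]

```text
clock: 12.02
eef_pos: [0.547, -0.0251, 0.2022]
eef_rot: [0.499, 0.502, -0.499, 0.5]
contact_force: [-0.9, 0.2, -1.7]
finger_gap: 0.0608
```

>>> arm_command:
  rows:
    - [[1, 0, 0.001, -0.005, 0], [1, 0, 0.004, -0.018, 0], [1, 0, 0.009, -0.04, 0], [1, 0, 0.015, -0.067, 0], [1, 0, 0.02, -0.09, 0], [1, 0, 0.023, -0.106, 0], [1, 0.005, 0.025, -0.113, 0], [1, 0.02, 0.025, -0.115, 0], [1, 0.04, 0.025, -0.115, 0], [1, 0.06, 0.025, -0.115, 0], [1, 0.08, 0.025, -0.115, 0], [1, 0.09, 0.025, -0.115, 0], [1, 0.097, 0.025, -0.115, 0], [1, 0.1, 0.025, -0.115, 0], [1, 0.1, 0.025, -0.115, 0], [1, 0.1, 0.025, -0.115, 0]]

```text
clock: 13.35
eef_pos: [0.5729, 0.0862, 0.1042]
eef_rot: [0.5, 0.5, -0.5, 0.5]
contact_force: [1.0, -1.1, -1.4]
finger_gap: 0.0606
```

Run:
```python
from h import *
s=monitor.observe();print(s['eef_pos'],s['finger_gap'],s['contact_force'])
c=get_calibration('wrist');p,d=read_camera('wrist');W,K=cloud(d,c)
q,e=read_camera('top');V,_=cloud(e,get_calibration('top'))
x=s['eef_pos'];t=x[2]+.0502
print('large lid wrist',disc(W,x,t,.006,.045),'top',disc(V,x,t,.006,.045))
print('low wrist',disc(W,(.572,.086),.015,.005,.07))
print('mid top',disc(V,(.4895,-.2825),.032,.005,.07))
cv2.imwrite('pics/m3.png',np.hstack([p[:,100:540],q[100:300,150:350].repeat(2,0).repeat(2,1)])[:,:,::-1])
```

```text
[0.57287895 0.08617205 0.1041863 ] 0.060636756601182264 [ 1.02376219 -1.0959436  -1.36849874]
large lid wrist (11013, array([0.5732, 0.0919, 0.0442, 0.573 , 0.0896, 0.1543])) top (164, array([0.561 , 0.0725, 0.033 , 0.5649, 0.0677, 0.1525]))
low wrist (3002, array([0.5738, 0.0862, 0.048 , 0.5749, 0.1096, 0.0161]))
mid top (805, array([ 0.4914, -0.2828,  0.0437,  0.4904, -0.2827,  0.0311]))
```

View pics/m3.png

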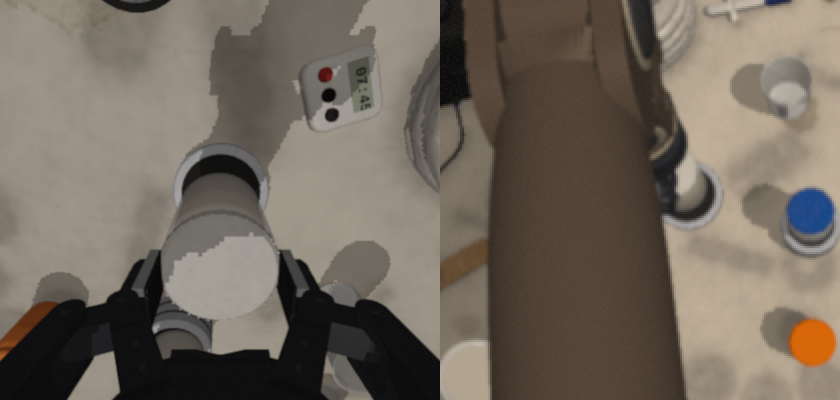

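The wrist view shows the tall jar upright over the low plinth, lid at (220,265). Lower by 46.5 mm and release.

>>> arm_command:
  rows:
    - [[1, 0.01, 0, 0, 0], [1, 0.02, 0, 0, 0], [1, 0.03, 0, 0, 0], [1, 0.038, 0, 0, 0], [1, 0.043, 0, 0, 0], [1, 0.046, 0, 0, 0], [1, 0.0465, 0, 0, 0], [1, 0.0465, 0, 0, 0], [0, 0.0465, 0, 0, 0], [0, 0.0465, 0, 0, 0], [0, 0.0465, 0, 0, 0], [0, 0.0465, 0, 0, 0], [0, 0.0465, 0, 0, 0], [0, 0.0465, 0, 0, 0], [0, 0.0465, 0, 0, 0], [0, 0.036, 0, 0, 0], [0, 0.015, 0, 0, 0], [0, -0.015, 0, 0, 0], [0, -0.05, 0, 0, 0], [0, -0.09, 0, 0, 0]]

```text
clock: 15.12
eef_pos: [0.5713, 0.0861, 0.1943]
eef_rot: [-0.499, -0.5, 0.501, -0.5]
contact_force: [1.3, 0.5, -0.3]
finger_gap: 0.0857
```

>>> arm_command:
  rows:
    - [[0, -0.005, -0.01, 0.036, 0], [0, -0.005, -0.02, 0.072, 0], [0, -0.005, -0.03, 0.108, 0], [0, -0.005, -0.04, 0.144, 0], [0, -0.005, -0.047, 0.166, 0], [0, -0.005, -0.047, 0.166, 0], [0, -0.005, -0.047, 0.166, 0]]

```text
clock: 15.7
eef_pos: [0.5251, -0.0809, 0.1993]
eef_rot: [0.501, 0.499, -0.5, 0.5]
contact_force: [0.2, 0.8, -0.0]
finger_gap: 0.0857
```

Run:
```python
from h import *
s=monitor.observe();print(s['eef_pos'])
c=get_calibration('wrist');p,d=read_camera('wrist');W,K=cloud(d,c)
q,e=read_camera('top');V,_=cloud(e,get_calibration('top'))
g=(.525,-.079)
print('med',disc(W,g,.12,.006,.05),disc(W,g,.045,.004,.06))
print('large on low',disc(V,(.571,.087),.107,.006,.05),disc(W,(.571,.087),.107,.006,.05))
```

```text
[ 0.52509854 -0.08085827  0.19929937]
med (2823, array([ 0.5272, -0.0805,  0.0298,  0.5272, -0.0788,  0.1209])) (857, array([ 0.5238, -0.0812,  0.0397,  0.5174, -0.0608,  0.0458]))
large on low (508, array([0.5689, 0.0877, 0.0328, 0.5683, 0.087 , 0.1058])) (2392, array([0.5711, 0.081 , 0.0322, 0.5705, 0.0699, 0.1076]))
```

>>> arm_command:
  rows:
    - [[0, 0.02, 0.001, 0, 0], [0, 0.045, 0.001, 0, 0], [0, 0.07, 0.001, 0, 0], [0, 0.095, 0.001, 0, 0], [0, 0.112, 0.001, 0, 0], [0, 0.122, 0.001, 0, 0], [0, 0.128, 0.001, 0, 0], [0, 0.129, 0.001, 0, 0], [0, 0.129, 0.001, 0, 0], [0, 0.129, 0.001, 0, 0], [1, 0.129, 0.001, 0, 0], [1, 0.129, 0.001, 0, 0], [1, 0.129, 0.001, 0, 0], [1, 0.129, 0.001, 0, 0], [1, 0.129, 0.001, 0, 0], [1, 0.129, 0.001, 0, 0], [1, 0.129, 0.001, 0, 0], [1, 0.129, 0.001, 0, 0], [1, 0.129, 0.001, 0, 0], [1, 0.129, 0.001, 0, 0]]

```text
clock: 17.47
eef_pos: [0.5271, -0.0799, 0.0708]
eef_rot: [0.501, 0.499, -0.5, 0.501]
contact_force: [-1.2, 0.8, 6.6]
finger_gap: 0.0555
```

>>> arm_command:
  rows:
    - [[1, -0.005, 0, 0, 0], [1, -0.015, 0, 0, 0], [1, -0.03, 0, 0, 0], [1, -0.045, 0, 0, 0], [1, -0.055, 0, 0, 0], [1, -0.06, -0.001, 0.006, 0], [1, -0.06, -0.003, 0.018, 0], [1, -0.06, -0.006, 0.036, 0], [1, -0.06, -0.01, 0.06, 0], [1, -0.06, -0.014, 0.084, 0], [1, -0.06, -0.018, 0.108, 0], [1, -0.06, -0.022, 0.132, 0], [1, -0.06, -0.026, 0.156, 0], [1, -0.06, -0.03, 0.178, 0], [1, -0.06, -0.032, 0.193, 0], [1, -0.06, -0.034, 0.202, 0], [1, -0.06, -0.034, 0.2045, 0], [1, -0.05, -0.034, 0.2045, 0], [1, -0.035, -0.034, 0.2045, 0], [1, -0.03, -0.034, 0.2045, 0]]

```text
clock: 19.13
eef_pos: [0.4914, -0.2829, 0.0967]
eef_rot: [0.5, 0.501, -0.5, 0.499]
contact_force: [-0.7, -0.5, -2.3]
finger_gap: 0.0554
```

Run:
```python
from h import *
s=monitor.observe();print(s['eef_pos'],s['finger_gap'],s['contact_force'])
c=get_calibration('wrist');p,d=read_camera('wrist');W,K=cloud(d,c)
q,e=read_camera('top');V,_=cloud(e,get_calibration('top'))
print('mid wrist',disc(W,(.491,-.283),.032,.004,.06))
print('tall top',disc(V,(.523,-.08),.045,.005,.06))
cv2.imwrite('pics/m4.png',np.hstack([p[:,100:540],q[120:320,300:500].repeat(2,0).repeat(2,1)])[:,:,::-1])
```

```text
[ 0.49138031 -0.28294038  0.09667332] 0.055427654717070125 [-0.73186259 -0.52911523 -2.27777322]
mid wrist (2913, array([ 0.4926, -0.285 ,  0.0439,  0.4935, -0.2634,  0.0331]))
tall top (698, array([ 0.5218, -0.0801,  0.0399,  0.5209, -0.0799,  0.0442]))
```

View pics/m4.png

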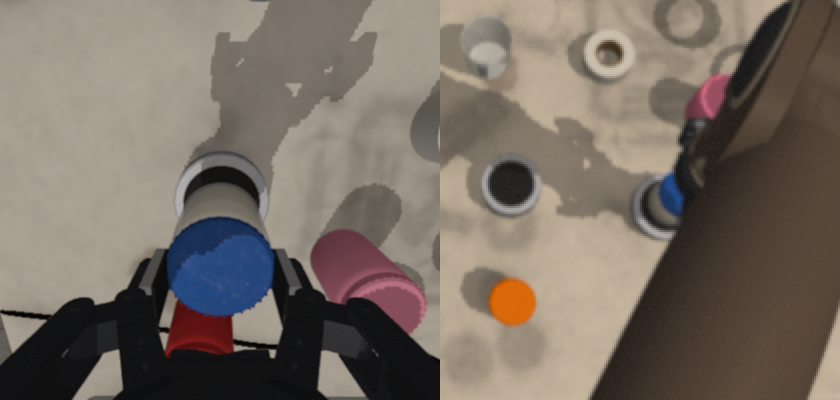

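The blue jar hangs upright over the mid plinth (wrist, lid at (220,265)). The z reading is a few mm off what I commanded, so I'll lower in two steps.

>>> arm_command:
  rows:
    - [[1, 0.008, 0, 0, 0], [1, 0.018, 0, 0, 0], [1, 0.026, 0, 0, 0], [1, 0.031, 0, 0, 0], [1, 0.034, 0, 0, 0], [1, 0.036, 0, 0, 0], [1, 0.036, 0, 0, 0], [1, 0.036, 0, 0, 0], [1, 0.036, 0, 0, 0]]

```text
clock: 19.98
eef_pos: [0.4926, -0.2844, 0.0637]
eef_rot: [0.5, 0.5, -0.5, 0.5]
contact_force: [-0.0, 0.2, -1.5]
finger_gap: 0.0553
```

>>> arm_command:
  rows:
    - [[1, 0.003, 0, 0, 0], [1, 0.005, 0, 0, 0], [1, 0.006, 0, 0, 0], [1, 0.006, 0, 0, 0], [0, 0.006, 0, 0, 0], [0, 0.006, 0, 0, 0], [0, 0.006, 0, 0, 0], [0, 0.006, 0, 0, 0], [0, 0.006, 0, 0, 0], [0, 0.006, 0, 0, 0], [0, 0.006, 0, 0, 0], [0, -0.005, 0, 0, 0], [0, -0.025, 0, 0, 0], [0, -0.055, 0, 0, 0], [0, -0.09, 0, 0, 0], [0, -0.125, 0, 0, 0], [0, -0.135, 0, 0, 0]]

```text
clock: 21.4
eef_pos: [0.4939, -0.2851, 0.205]
eef_rot: [0.501, 0.497, -0.499, 0.503]
contact_force: [-0.8, -0.1, 0.9]
finger_gap: 0.0853
```

>>> arm_command:
  rows:
    - [[0, 0, 0.008, -0.573, 0], [0, 0, 0.008, -0.573, 0], [0, 0, 0.008, -0.573, 0], [0, 0, 0.008, -0.573, 0], [0, 0, 0.008, -0.573, 0], [0, 0, 0.008, -0.573, 0], [0, 0, 0.008, -0.573, 0], [0, 0, 0.008, -0.573, 0], [0, 0, 0.008, -0.573, 0], [0, 0, 0.008, -0.573, 0], [0, 0, 0.008, -0.573, 0], [0, 0, 0.008, -0.573, 0], [0, 0, 0.008, -0.573, 0], [0, 0, 0.008, -0.573, 0], [0, 0, 0.008, -0.573, 0], [0, 0, 0.008, -0.573, 0], [0, 0, 0.008, -0.573, 0]]

```text
clock: 22.82
eef_pos: [0.5001, 0.2885, 0.1984]
eef_rot: [0.5, 0.5, -0.5, 0.5]
contact_force: [0.6, -0.7, 0.3]
finger_gap: 0.0854
```

Run:
```python
from h import *
s=monitor.observe();print(s['eef_pos'])
c=get_calibration('wrist');p,d=read_camera('wrist');W,K=cloud(d,c)
q,e=read_camera('top');V,_=cloud(e,get_calibration('top'))
print('small',disc(W,(.5,.29),.065,.006,.05),disc(V,(.5,.29),.065,.006,.045))
print('med on mid',disc(V,(.491,-.283),.107,.006,.05))
print('tall',disc(V,(.523,-.08),.045,.005,.06))
```

```text
[0.5001295  0.28852289 0.19838328]
small (1523, array([0.4998, 0.2908, 0.0257, 0.5   , 0.2919, 0.0659])) (279, array([0.4993, 0.2913, 0.0269, 0.4984, 0.2912, 0.0641]))
med on mid (418, array([ 0.4903, -0.2835,  0.0294,  0.4902, -0.2823,  0.106 ]))
tall (705, array([ 0.5216, -0.0801,  0.0399,  0.5212, -0.0798,  0.0441]))
```

>>> arm_command:
  rows:
    - [[0, 0.02, 0, -0.002, 0], [0, 0.045, 0, -0.002, 0], [0, 0.07, 0, -0.002, 0], [0, 0.095, 0, -0.002, 0], [0, 0.12, 0, -0.002, 0], [0, 0.145, 0, -0.002, 0], [0, 0.162, 0, -0.002, 0], [0, 0.171, 0, -0.002, 0], [0, 0.175, 0, -0.002, 0], [0, 0.175, 0, -0.002, 0], [1, 0.175, 0, -0.002, 0], [1, 0.175, 0, -0.002, 0], [1, 0.175, 0, -0.002, 0], [1, 0.175, 0, -0.002, 0], [1, 0.175, 0, -0.002, 0], [1, 0.175, 0, -0.002, 0], [1, 0.175, 0, -0.002, 0], [1, 0.175, 0, -0.002, 0], [1, 0.175, 0, -0.002, 0], [1, 0.175, 0, -0.002, 0]]

```text
clock: 24.58
eef_pos: [0.5012, 0.2914, 0.0251]
eef_rot: [0.501, 0.5, -0.499, 0.5]
contact_force: [-1.0, -1.3, 4.9]
finger_gap: 0.0467
```

>>> arm_command:
  rows:
    - [[1, -0.005, 0, 0, 0], [1, -0.015, 0, 0, 0], [1, -0.035, 0, 0, 0], [1, -0.06, 0, 0, 0], [1, -0.085, 0, 0, 0], [1, -0.11, 0, 0, 0], [1, -0.135, 0, 0, 0], [1, -0.148, 0, 0, 0], [1, -0.15, 0.001, 0.008, 0], [1, -0.15, 0.002, 0.022, 0], [1, -0.15, 0.003, 0.044, 0], [1, -0.15, 0.004, 0.07, 0], [1, -0.15, 0.006, 0.098, 0], [1, -0.15, 0.008, 0.126, 0], [1, -0.15, 0.01, 0.154, 0], [1, -0.15, 0.011, 0.182, 0], [1, -0.15, 0.013, 0.21, 0], [1, -0.15, 0.015, 0.236, 0], [1, -0.15, 0.016, 0.254, 0], [1, -0.15, 0.016, 0.26, 0]]

```text
clock: 26.25
eef_pos: [0.5149, 0.0272, 0.1717]
eef_rot: [-0.5, -0.499, 0.502, -0.499]
contact_force: [0.5, 0.0, -2.1]
finger_gap: 0.0468
```

>>> arm_command:
  rows:
    - [[1, 0, 0.001, 0.008, 0], [1, 0, 0.002, 0.022, 0], [1, 0, 0.003, 0.044, 0], [1, 0, 0.004, 0.068, 0], [1, 0, 0.005, 0.09, 0], [1, 0, 0.006, 0.104, 0], [1, 0, 0.006, 0.111, 0], [1, 0.01, 0.006, 0.111, 0], [1, 0.03, 0.006, 0.111, 0], [1, 0.05, 0.006, 0.111, 0], [1, 0.065, 0.006, 0.111, 0], [1, 0.075, 0.006, 0.111, 0], [1, 0.08, 0.006, 0.111, 0], [1, 0.08, 0.006, 0.111, 0], [1, 0.08, 0.006, 0.111, 0], [1, 0.08, 0.006, 0.111, 0]]

```text
clock: 27.58
eef_pos: [0.523, -0.0801, 0.0942]
eef_rot: [0.5, 0.5, -0.5, 0.501]
contact_force: [1.4, -0.4, -1.7]
finger_gap: 0.0468
```

Run:
```python
from h import *
s=monitor.observe();print(s['eef_pos'],s['finger_gap'],s['contact_force'])
c=get_calibration('wrist');p,d=read_camera('wrist');W,K=cloud(d,c)
print('tall wrist',disc(W,(.523,-.08),.045,.004,.06))
cv2.imwrite('pics/m5.png',p[:,:,::-1])
```

```text
[ 0.52299887 -0.08008911  0.09423145] 0.04675207614279253 [ 1.42459538 -0.42732147 -1.70677638]
tall wrist (2931, array([ 0.5241, -0.081 ,  0.0398,  0.5257, -0.0632,  0.046 ]))
```

View pics/m5.png

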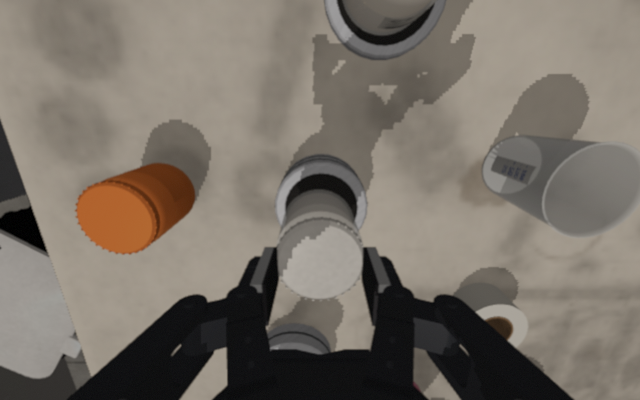

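The small jar is upright over the tall plinth, lid at (320,258), plinth at (322,195), and centred. eef is at 0.094 and needs to be about 0.067. I'll lower in two steps.

>>> arm_command:
  rows:
    - [[1, 0.006, 0, 0, 0], [1, 0.013, 0, 0, 0], [1, 0.019, 0, 0, 0], [1, 0.022, 0, 0, 0], [1, 0.023, 0, 0, 0], [1, 0.023, 0, 0, 0], [1, 0.023, 0, 0, 0], [1, 0.023, 0, 0, 0]]

```text
clock: 28.3
eef_pos: [0.5225, -0.0803, 0.0705]
eef_rot: [0.5, 0.5, -0.5, 0.5]
contact_force: [-0.0, 0.1, -1.9]
finger_gap: 0.0468
```

>>> arm_command:
  rows:
    - [[1, 0.002, 0, 0, 0], [1, 0.0035, 0, 0, 0], [1, 0.0035, 0, 0, 0], [1, 0.0035, 0, 0, 0], [0, 0.0035, 0, 0, 0], [0, 0.0035, 0, 0, 0], [0, 0.0035, 0, 0, 0], [0, 0.0035, 0, 0, 0], [0, 0.0035, 0, 0, 0], [0, 0.0035, 0, 0, 0], [0, 0.0035, 0, 0, 0], [0, -0.007, 0, 0, 0], [0, -0.025, 0, 0, 0], [0, -0.055, 0, 0, 0], [0, -0.09, 0, 0, 0], [0, -0.125, 0, 0, 0], [0, -0.14, 0, 0, 0]]

```text
clock: 29.72
eef_pos: [0.5236, -0.0804, 0.216]
eef_rot: [0.501, 0.498, -0.499, 0.502]
contact_force: [0.9, 0.1, 0.5]
finger_gap: 0.0856
```

>>> arm_command:
  rows:
    - [[0, -0.01, -0.2, 0.04, 0], [0, -0.02, -0.2, 0.25, 0], [0, -0.03, -0.2, 0.25, 0], [0, -0.03, -0.2, 0.25, 0], [0, -0.03, -0.2, 0.25, 0], [0, -0.03, -0.2, 0.25, 0], [0, -0.03, -0.2, 0.25, 0], [0, -0.03, -0.2, 0.25, 0], [0, -0.03, -0.2, 0.25, 0], [0, -0.03, -0.2, 0.25, 0], [0, -0.03, -0.2, 0.25, 0], [0, -0.03, -0.2, 0.25, 0]]

```text
clock: 30.72
eef_pos: [0.3228, -0.3294, 0.2406]
eef_rot: [0.5, 0.5, -0.5, 0.5]
contact_force: [0.3, 0.0, -0.3]
finger_gap: 0.0854
```

Run:
```python
from h import *
s=monitor.observe();print(s['clock'],s['eef_pos'],s['contact_force'])
q,e=read_camera('top');V,_=cloud(e,get_calibration('top'))
for n,g,h in[('large/low',(.571,.087),.107),('med/mid',(.491,-.2828),.107),('small/tall',(.5217,-.080),.107),('timer',(.678,.182),.02),('beaker',(.7054,-.0527),.089),('roll',(.6997,-.2188),.038)]:print(n,g,disc(V,g,h,.006,.055))
p,_=read_camera('side')
cv2.imwrite('pics/end.png',np.vstack([cv2.resize(q[110:290,150:500],(700,360))[:,:], np.pad(p[130:290,100:500],((0,0),(0,300),(0,0)))])[:,:,::-1])
```

```text
30.7167 [ 0.32279236 -0.32942876  0.24056115] [ 0.26693808  0.04024513 -0.31190128]
large/low (0.571, 0.087) (502, array([0.5691, 0.0875, 0.0326, 0.5685, 0.0871, 0.106 ]))
med/mid (0.491, -0.2828) (420, array([ 0.4903, -0.2822,  0.0293,  0.4902, -0.2823,  0.1058]))
small/tall (0.5217, -0.08) (327, array([ 0.519 , -0.0796,  0.0257,  0.5184, -0.0793,  0.1057]))
timer (0.678, 0.182) (407, array([0.6771, 0.1811, 0.0386, 0.6776, 0.1818, 0.0168]))
beaker (0.7054, -0.0527) (82, array([ 0.7059, -0.0527,  0.0339,  0.7121, -0.0515,  0.0867]))
roll (0.6997, -0.2188) (370, array([ 0.701 , -0.217 ,  0.0358,  0.6997, -0.2182,  0.0369]))
```

View pics/end.png

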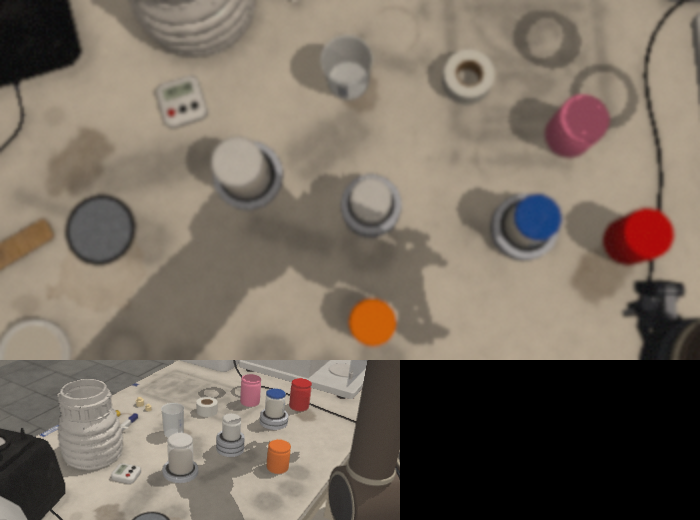

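All three jars stand upright on their own plinths, within about 3 mm of centre. The lids are level at 106 mm and the bystanders haven't moved. Handing in.

```bash
python3 -c "
from rig import arm
print(arm.close_job())"
```

```text
the job is handed in; nothing more can be done
None
```

The swap is done and handed in at about 31 s of the 112 s allowed; no verdict was reported. I set the shortest jar on the mat, moved the tallest jar to the lowest plinth and the medium jar to the medium plinth. Then I moved the shortest jar from the mat to the tallest plinth.

**Last checks (top camera):**
- **Centring:** the jar axes are about 2.5, 1 and 3 mm from their plinth centres (tallest, medium, shortest; limit 12 mm).
- **Lids:** all three read level at 106 mm. The expected height is 107 mm, and this camera reads about 1 mm low throughout.
- **Bystanders:** the timer, beaker and label roll are within about 2 mm of where they started.
- **Arm:** it is clear of everything, with the gripper open.

**What disagreed:**
- The wrist and top cameras differed by about 2 mm, which is within the calibration error.
- The finger opening read about 5 mm under each jar's diameter while gripping.
- The tool height was 3 to 4 mm off the commanded value while holding the medium jar, so I lowered the last two jars in two steps.

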